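Couple the test gauge to the bench air coupler

ROBOT

A 7-joint arm with a two-finger parallel gripper is mounted at the origin on the work surface. World frame = base frame: x ahead of the robot, y to its left, z up, the work surface at z = 0. Lengths are in m, angles in rad, forces in N, time in s.
With the tool pointing down it reaches from about 0.4 to 0.9 m from the base axis. Payload 5.6 kg.
Tool frame: the origin (TCP) lies midway between the tips of the shut fingers; the grasp point (between the pads) lies 19 mm behind it; y points along the fingers, z is the direction in which the jaws open and shut, and the axes are right-handed (so a half turn about y gives the same grasp; the last joint's range is limited). The gripper opens to 92 mm and grips with 3 to 60 N. Pads are 20 mm wide; open, the fingers measure 128 mm over their backs; the gripper's body (75 mm by 189 mm) begins 69 mm behind the grasp point.
Start: joints at [-1.349, 0.468, -0.012, 1.603, 0.006, 1.071, -0.056], TCP at [0.17, 0.627, 0.215] pointing down, gripper open.
Joint ranges: [-2.53, 2.53], [-0.31, 2.02], [-1.57, 1.55], [0.28, 2.44], [-1.29, 4.43], [0.15, 1.84], [-2.92, 2.92]. Speed limits (rad/s): [2.57, 2.57, 3.14, 3.14, 3.14, 3.14, 3.14].

INTERFACE

Orientations are given as a 3x3 rotation matrix whose columns are the frame's x, y, z axes.
In Python, from station import env, effector, solver, viewer, workorder, search_frame, tip_of gives the robot as it stands. Calls block until the motion is done:
- env.reach(position, orientation): joint-space move of the TCP to a pose.
- env.movel(position, frame=None, rate=0.15): straight line of the TCP; frame=None keeps the orientation; rate is the mean speed in m/s.
- env.goto_joints(angles): joint-space move.
- effector.release() and effector.grasp(squeeze=None): open the fingers fully, or close them until they stop; squeeze is the grip in N (None keeps the last).
- env.pause(seconds).
- solver.inverse_kinematics(position, orientation): joint angles nearest the present ones, or None.
- env.sense(): the state.
- viewer.read_camera(name): name is "side" or "top" or "wrist"; returns (picture, depth): 480x640x3 uint8, red, green, blue; 480x640 float32, m along the optical axis (not along the pixel's ray), 0 where there is no reading.
- viewer.camera_info(name): a dict with "intrinsics" (3x3 intrinsics, pixels), "dist_coeffs" ([k1, k2, p1, p2, k3] as OpenCV has them; the pictures are not rectified), "eye" and "rotation" of the camera in the world; the wrist camera has in their place "T_tool_cam" (4x4, takes a point from camera to tool coordinates, whose origin is the TCP and whose axes are the tool frame's). Camera axes: x right, y up, looking along -z (the intrinsics and any distortion apply to the point x, -y, -z); pixel columns grow to the right and rows downward; lengths in m; the calibration is good to about 2 mm. A picture is of the moment at which its call begins: read the wrist's pose just before it. camera_info takes no time and is no camera call.
A pose or a line that the arm cannot do raises env.PlanningError and nothing moves.
- workorder.finish_job(): hands the job in, once; it reports no verdict.
Trained networks look in the newest picture that a camera, given by its name, has taken for a name from the list of things; names that differ only in an ending like _2 or _b are one class to them, and where a whole thing is asked for, a point or a joint stands for the part that bears it (a point fixed in the world has none). Each returns a list of dicts, best first, with "score" (0 to 1); they miss things now and then, are a little off and sometimes report something else, mostly with a low value. They report only what shows in the picture. A call takes as long as a camera call.
- search_frame(camera, name): "at" ([x, y, z] in m, in world coordinates, good to about 4 mm: the middle of the surface that is visible of it).
- tip_of(camera, name): "at" ([x, y, z] in m, in world coordinates, good to about 4 mm: a listed point, or the origin of a listed thing).
The state is a dict: "t": time; "joint_positions": joint angles; "joint_velocities": joint speeds; "tau": joint torques, N m; "ee_pos": TCP position; "tcp_rot": TCP orientation; "wrist_force": force on the tool from outside, world axes, zero at the start; "moment": the same for the moment, N m; "gripper_width": finger opening in m.
Only numpy, scipy, OpenCV 4.12 (cv2) and the standard library are available. Lean on these libraries where they do the work, as an engineer would, in place of code of your own. Each camera call takes 0.05 s, during which the arm holds its last target.

TASK

Pull the spring sleeve of the bench air coupler back until its catch drops and holds it, then gently lay the plug of the round pressure gauge in the open cradle, dial up and resting on the rubber pad. With the gauge lying there released, press down the catch's tail so that the sleeve snaps fully forward over the plug, and do not disturb the other things on the bench.

Things in the scene. Friction and masses are not known exactly. Their poses are not given: they have to be found in the camera images.
- station: Bench air coupler, fixed: grey base plate 275 x 70 x 10 mm carrying a steel and brass coupler with a level axis 75 mm above the bench. Origin on the bench under the axis, at the rear end of the sleeve when fully forward; x along the axis to the rear (the open mouth faces -x), z up. Pedestal behind the sleeve at x = 60 to 104 mm. Base plate from x = -160 to 115 mm.
- mouth (a point): Middle of the mouth plate (station x = -56 to -50 mm, 48 mm wide), on the coupler's axis. The plug's stem lies in its open-topped slot: 20 mm wide, sill 9 mm below the axis, lips flaring up to 14 mm above the axis.
- cradle (a point): Where the centre of the gauge's plug collar belongs when coupled: on the axis, station x = -39 mm, 75 mm above the bench; 5 mm off along the axis still fits. It is in a trough from station x = -50 to -5 mm, covered by the sleeve when that is forward: inner width 29 mm, floor 13 mm below the axis, wall tops 4 mm above it.
- rest_pad (a point): Middle of the top of the rubber rest pad (40 x 40 mm) under the gauge's case: station x = -133 mm, 59 mm above the bench.
- sleeve (a joint): Slide of the brass spring sleeve (m): 0 = fully forward, closed over the cradle; grows as it is drawn to the station's +x, stop at 0.048. Spring 6 N at 0, 12 N at the stop. Past 0.043 the catch drops behind its rear collar (up to 17 N to pass it, so push to about 0.046); let go, it is then held at about 0.042 and the cradle is open from above for station x below -8 mm.
- sleeve_rim (a point): Point on the front face (facing the station's -x) of the sleeve's front flange, 30 mm above the axis; moves with the sleeve; station x = -50 mm when forward. Sleeve: tube 55 mm in diameter, 50 mm long; front flange 72 mm in diameter, 8 mm thick; rear collar 68 mm. A finger put down in front of this face, over the mouth plate's lips, can push the sleeve back.
- catch (a joint): Pivot lever on the coupler's head (rad): 0 = down (rest, sprung), up to 0.35. Pivot at station x = 75 mm, 28 mm above the axis; its tooth reaches forward over the sleeve's rear collar, lever top 49 mm above the axis. Pressing its tail pad down (3 to 8 N) raises the tooth; the held sleeve is let go at about 0.12 (pad 6 mm down). Springs back when released.
- catch_pad (a point): Middle of the top of the catch's tail pad (28 x 26 mm), 50 mm behind the pivot (station x = 125 mm), 118 mm above the bench at rest; moves with the lever.
- gauge: Pressure gauge, face up: black round case 64 mm in diameter, 32 mm high, white dial on top; a brass block 24 x 24 mm runs along +x from x = 30 to 72 mm, then the steel plug, its axis 16 mm above the origin. Origin under the middle of the case. 0.2 to 0.45 kg, centre of mass near x = 25 mm. Coupled, its x is along the station's x and its case stands on the rest pad.
- gauge_collar (a point): Centre of the plug's collar, 94 mm along the gauge's x, 16 mm above its underside. Plug: stem 16 mm in diameter from x = 72 to 88 mm, collar 24 mm in diameter to 100 mm, tip 14 mm in diameter to 116 mm.
- nozzle: Bystander: blow nozzle with the same brass block and plug as the gauge, but a square aluminium body 60 x 32 x 32 mm and a thin pipe instead of a dial; 175 mm long. Origin under the middle of the body.
- screwdriver: Bystander: screwdriver 190 mm long, lying in front of the coupler. Origin under its middle.
- jar: Bystander: glass jar with steel lid, 64 mm in diameter, 85 mm high. Origin under its middle.
- can: Bystander: aluminium can 60 mm in diameter, 120 mm high. Origin under its middle.
- motor: Bystander: bare electric motor 120 x 64 x 64 mm, lying. Origin under its middle.
- floor_head: Bystander: black vacuum-cleaner floor head 200 x 55 x 45 mm. Origin under its middle.
- wrench: Bystander: wrench 180 mm long. Origin under its middle.

How it is judged:
By the outcome, as a careful person would: the job done as asked, in the order asked, and still so for the second after the job is handed in, with the robot touching nothing.
It also fails if it takes over 59 s, if anything falls off the work surface, if the arm or the gripper's body presses on something with over 40 N, if the wrist force passes 120 N, or if a joint passes its speed limit or range.

## Working session

There is one attempt and no reset: what is moved stays moved. The work goes in short steps, each a Python script; the robot and the scene stay as the last script left them, time stands still between calls to the robot, and variables do not carry over. Pictures are saved under pics/ and viewed, and the job is handed in when it is done.

```bash
ls; mkdir -p pics; cat > h.py <<'E'
from station import env, effector, solver, viewer, workorder, search_frame, tip_of
import numpy as np, cv2
np.set_printoptions(precision=4,suppress=True)
def save(cam,name):
    p,d=viewer.read_camera(cam); cv2.imwrite(f'pics/{name}.png',p[:,:,::-1]); return p,d
def campose(cam,s=None):
    i=viewer.camera_info(cam)
    if cam=='wrist':
        s=s or env.sense(); T=np.array(i['T_tool_cam']); R=np.array(s['tcp_rot']);
        return R@T[:3,:3], R@T[:3,3]+np.array(s['ee_pos'])
    return np.array(i['rotation']),np.array(i['eye'])
def deproj(cam,uv,d,pose=None):
    i=viewer.camera_info(cam);K=np.array(i['intrinsics']);D=np.array(i['dist_coeffs'])
    R,e=pose or campose(cam)
    n=cv2.undistortPoints(np.array(uv,float).reshape(-1,1,2),K,D)[:,0]
    d=np.array(d).reshape(-1,1)
    c=np.hstack([n[:,:1]*d,-n[:,1:]*d,-d])
    return c@R.T+e
def proj(cam,P,pose=None):
    i=viewer.camera_info(cam);K=np.array(i['intrinsics']);D=np.array(i['dist_coeffs'])
    R,e=pose or campose(cam)
    c=(np.array(P,float).reshape(-1,3)-e)@R; c=c*[1,-1,-1]
    return cv2.projectPoints(c,np.zeros(3),np.zeros(3),K,D)[0][:,0]
E
python3 - <<'E'
from h import *
s=env.sense();print(s['t'],s['ee_pos'],s['tcp_rot'],s['gripper_width'])
for c in ['side','top','wrist']: save(c,c+'0')
for c in ['side','top']:
  for n in ['station','mouth','cradle','rest_pad','sleeve_rim','catch_pad','gauge','gauge_collar','nozzle','screwdriver','jar','can','motor','floor_head','wrench']:
    print(c,n,[(np.array(r['at']),round(r['score'],2)) for r in tip_of(c,n)[:3]])
print(env.sense()['t'])
E
```

```text
pics
0.0 [0.17   0.6268 0.2136] [[ 0.9651 -0.0004  0.2618]
 [-0.2618 -0.0018  0.9651]
 [ 0.0001 -1.     -0.0018]] 0.0920603009984079
side station [(array([ 0.5984,  0.0795, -0.0043]), 0.96), (array([ 0.4174, -0.115 ,  0.0034]), 0.38)]
side mouth [(array([0.5858, 0.0302, 0.0771]), 0.95)]
side cradle [(array([0.5876, 0.0401, 0.0744]), 0.61)]
side rest_pad [(array([ 0.5651, -0.0455,  0.0589]), 0.71)]
side sleeve_rim [(array([0.5848, 0.0316, 0.1048]), 0.69)]
side catch_pad [(array([0.6282, 0.1989, 0.1192]), 0.87)]
side gauge [(array([ 0.4545, -0.3222,  0.0007]), 0.67), (array([0.581 , 0.0317, 0.1032]), 0.27)]
side gauge_collar [(array([ 0.7527, -0.2416, -0.0013]), 0.7)]
side nozzle [(array([ 0.6256, -0.3645,  0.0021]), 0.89)]
side screwdriver [(array([0.4009, 0.1162, 0.0021]), 0.61)]
side jar [(array([ 0.4161, -0.115 , -0.0006]), 0.94)]
side can [(array([ 0.7626, -0.1003, -0.0028]), 0.59)]
side motor [(array([0.7542, 0.0908, 0.0036]), 0.81)]
side floor_head [(array([ 0.4406,  0.3805, -0.0023]), 0.95), (array([0.5823, 0.031 , 0.0797]), 0.56), (array([0.7588, 0.0901, 0.0039]), 0.34)]
side 
[... 537 characters left out ...]

top catch_pad [(array([0.6264, 0.2065, 0.1184]), 0.74)]
top gauge [(array([ 0.4594, -0.3188, -0.002 ]), 0.58)]
top gauge_collar [(array([ 0.4174, -0.2376,  0.0136]), 0.72)]
top nozzle [(array([ 0.6314, -0.3553, -0.0024]), 0.6), (array([ 0.7635, -0.0977, -0.0008]), 0.27)]
top screwdriver [(array([ 0.4041,  0.1196, -0.002 ]), 0.61), (array([ 0.6027,  0.0821, -0.0006]), 0.17)]
top jar [(array([ 0.4115, -0.1173,  0.0008]), 0.97)]
top can [(array([ 0.7634, -0.0961, -0.001 ]), 0.76), (array([ 0.5686, -0.0476,  0.0623]), 0.47)]
top motor [(array([ 0.7575,  0.0932, -0.0002]), 0.66)]
top floor_head [(array([0.4393, 0.3788, 0.003 ]), 0.97)]
top wrench [(array([ 0.7494, -0.2364,  0.0003]), 0.63)]
1.65
```

View pics/top0.png

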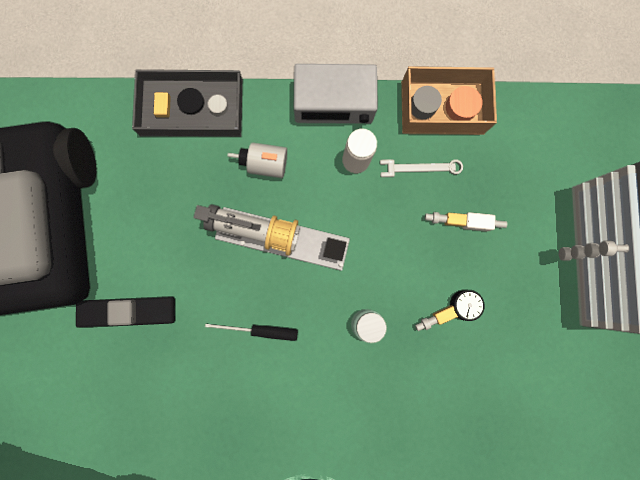

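View pics/side0.png

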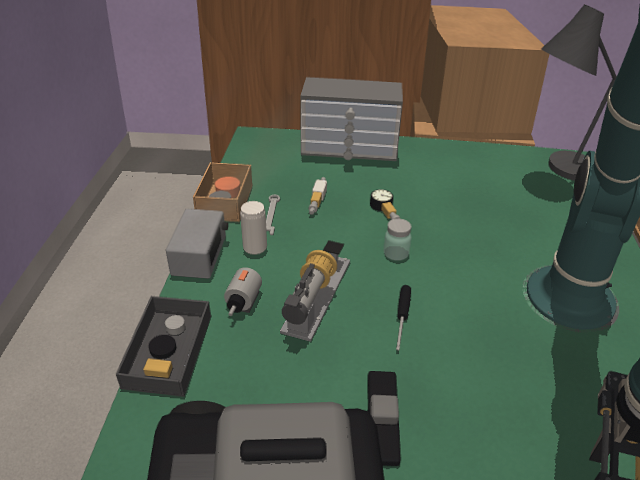

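View pics/wrist0.png

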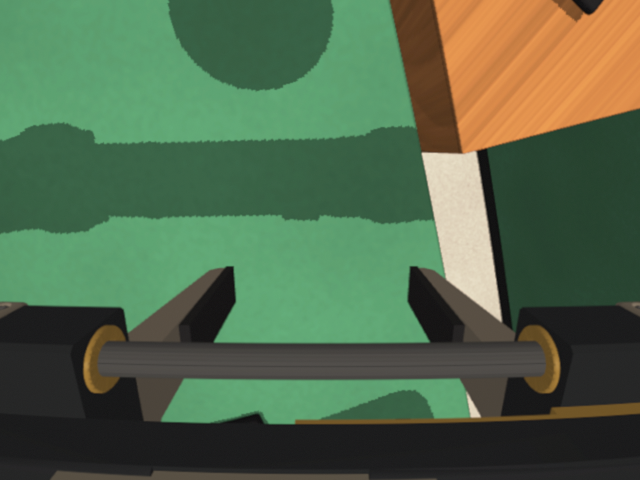

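The top view shows the coupler at about (270,235), the pad at (335,250) and the gauge at (468,305) with its plug toward (420,325). The side view agrees. Next I'll fit the station and gauge poses and take closer wrist views.

```bash
cat >> h.py <<'E'
def fit2(loc,P):  # loc Nx2, P Nx2 -> yaw, origin
    loc=np.array(loc,float);P=np.array(P,float)[:,:2];a=loc-loc.mean(0);b=P-P.mean(0)
    yaw=np.arctan2((a[:,0]*b[:,1]-a[:,1]*b[:,0]).sum(),(a*b).sum())
    c,s=np.cos(yaw),np.sin(yaw);R=np.array([[c,-s],[s,c]]);o=P.mean(0)-R@loc.mean(0)
    return yaw,o,P-(loc@R.T+o)
def down(yawz):  # tool y down, tool z at heading yawz
    z=np.array([np.cos(yawz),np.sin(yawz),0]);y=np.array([0,0,-1.]);return np.column_stack([np.cross(y,z),y,z])
SX=dict(mouth=-.053,cradle=-.039,rest_pad=-.133,sleeve_rim=-.05,catch_pad=.125,station=0)
E
python3 - <<'E'
from h import *
P=dict(mouth=[(.5858,.0302),(.5869,.0307)],cradle=[(.5876,.0401),(.5911,.0401)],rest_pad=[(.5651,-.0455),(.5659,-.0484)],sleeve_rim=[(.5848,.0316),(.591,.0345)],catch_pad=[(.6282,.1989),(.6264,.2065)],station=[(.5984,.0795),(.6053,.0824)])
L=[];Q=[]
for k,v in P.items():
  for p in v: L.append((SX[k],0));Q.append(p)
yaw,o,r=fit2(L,Q);print(np.degrees(yaw),yaw,o);print(r*1000)
ex=np.array([np.cos(yaw),np.sin(yaw)])
for sx in (-.08,.1):
  for da in (np.pi/2,-np.pi/2):
    p=o+sx*ex
    q=solver.inverse_kinematics([*p,.3],down(yaw+da));print(sx,da,q)
gy=np.arctan2(.2376-.3188,.4174-.4594);print('g',np.degrees(gy+np.pi))
i=viewer.camera_info('wrist');print(np.array(i['T_tool_cam']),np.array(i['intrinsics']))
E
```

```text
76.13781966669238 1.3288556384734735 [0.599 0.081]
[[-0.5332  0.6678]
 [ 0.5668  1.1678]
 [-2.0874 -3.0244]
 [ 1.4126 -3.0244]
 [-2.0662  2.6378]
 [-1.2662 -0.2622]
 [-2.252  -0.8448]
 [ 3.948   2.0552]
 [-0.7798 -3.4479]
 [-2.5798  4.1521]
 [-0.6313 -1.4885]
 [ 6.2687  1.4115]]
-0.08 1.5707963267948966 [ 0.8198  0.6351 -1.3134  1.6275  0.6251  1.3731  2.3239]
-0.08 -1.5707963267948966 [-0.6312  0.3091  0.7172  1.7173 -0.2165  1.1962 -0.0996]
0.1 1.5707963267948966 [-0.3524  0.3959  0.0307  1.5128 -0.0125  1.2331  2.5797]
0.1 -1.5707963267948966 [-0.7662  0.4321  0.6113  1.5427 -0.2562  1.248  -0.3584]
g 62.65012421993012
[[ 0.0007 -0.9691 -0.2466 -0.0685]
 [-0.0006  0.2466 -0.9691 -0.1697]
 [ 1.      0.0009 -0.0004  0.0003]
 [ 0.      0.      0.      1.    ]] [[344.9152   0.     321.2421]
 [  0.     344.9152 236.678 ]
 [  0.       0.       1.    ]]
```

```bash
python3 - <<'E'
from h import *
yaw=1.3289;o=np.array([.599,.081]);ex=np.array([np.cos(yaw),np.sin(yaw)])
L=[];Q=[]
effector.grasp(20)
for k,(sx,z) in enumerate([(0.03,.30),(-.09,.30)]):
  env.reach([*(o+sx*ex),z],down(yaw-np.pi/2))
  s=env.sense();print(s['t'],s['joint_positions'],s['ee_pos'],s['wrist_force'])
  p,d=save('wrist',f'w{k+1}'); np.save(f'd{k+1}.npy',d)
  np.savez(f'pose{k+1}.npz',R=campose('wrist',s)[0],e=campose('wrist',s)[1])
  for n in SX:
    r=tip_of('wrist',n)
    print(n,[(np.array(x['at']),round(x['score'],2)) for x in r[:2]])
    if r and r[0]['score']>.5: L.append((SX[n],0));Q.append(r[0]['at'])
y,oo,r=fit2(L,Q);print(y,np.degrees(y),oo);print(r*1000)
print(env.sense()['t'])
E
```

```text
5.425 [-0.7191  0.3736  0.6425  1.6259 -0.2353  1.2213 -0.2677] [0.6059 0.1117 0.2997] [-0.5224  0.0288 -0.271 ]
mouth [(array([0.5889, 0.03  , 0.0748]), 0.86)]
cradle [(array([0.591 , 0.0421, 0.0747]), 0.82)]
rest_pad [(array([ 0.5631, -0.0424,  0.061 ]), 0.67)]
sleeve_rim []
catch_pad [(array([0.6269, 0.1989, 0.1151]), 0.95)]
station [(array([0.5985, 0.0811, 0.0004]), 0.84)]
6.325 [-0.5954  0.2988  0.6904  1.7221 -0.204   1.1929 -0.0946] [ 0.5774 -0.0072  0.3003] [-0.8035  0.777  -0.2974]
mouth [(array([0.5866, 0.0286, 0.076 ]), 0.84), (array([ 0.5649, -0.0462,  0.0593]), 0.26)]
cradle [(array([0.5897, 0.0407, 0.0745]), 0.95), (array([ 0.7649, -0.0959,  0.0009]), 0.47)]
rest_pad [(array([ 0.5676, -0.0433,  0.0628]), 0.95)]
sleeve_rim [(array([0.5869, 0.0289, 0.1018]), 0.67)]
catch_pad []
station [(array([0.5963, 0.0783, 0.0032]), 0.72), (array([ 0.7653, -0.0988,  0.0014]), 0.28)]
1.3238458238510666 75.85077843268553 [0.5987 0.0807]
[[ 3.1389  0.7398]
 [ 1.8167 -0.7355]
 [-3.1052  5.9128]
 [-2.3728 -2.9601]
 [-0.2168  0.4477]
 [ 0.8389 -0.6602]
 [ 0.5167 -2.1355]
 [ 1.3948  5.0128]
 [ 0.4056 -3.2692]
 [-2.4168 -2.3523]]
6.675
```

View pics/w1.png

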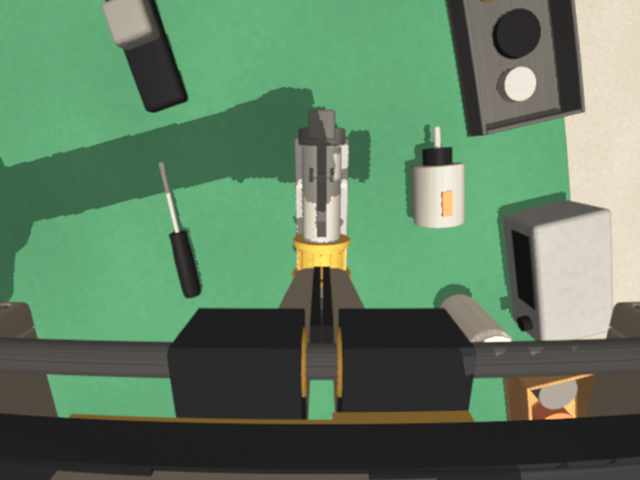

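View pics/w2.png

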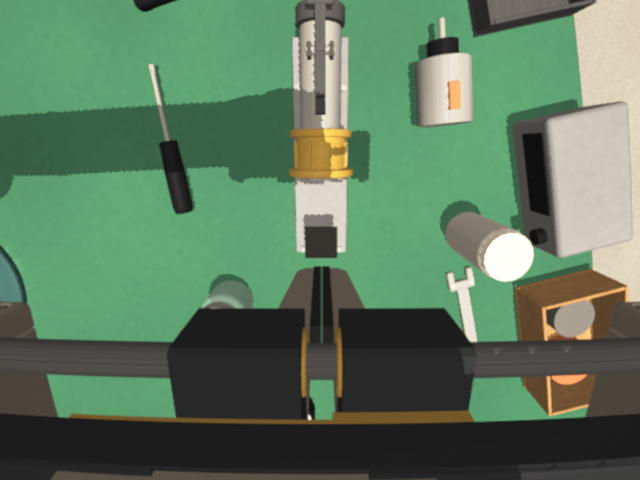

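```bash
cat > ov.py <<'E'
from h import *
import sys
def overlay(img,out,cam,pose,yaw,o,sl=0.):
    im=cv2.imread(f'pics/{img}.png');c,s=np.cos(yaw),np.sin(yaw)
    def W(p): p=np.array(p,float);return np.column_stack([o[0]+c*p[:,0]-s*p[:,1],o[1]+s*p[:,0]+c*p[:,1],p[:,2]])
    t=np.linspace(0,2*np.pi,40)
    polys=[[(-.16,-.035,.01),(.115,-.035,.01),(.115,.035,.01),(-.16,.035,.01),(-.16,-.035,.01)],
     [(-.153,-.02,.059),(-.113,-.02,.059),(-.113,.02,.059),(-.153,.02,.059),(-.153,-.02,.059)],
     [(.111,-.013,.118),(.139,-.013,.118),(.139,.013,.118),(.111,.013,.118),(.111,-.013,.118)],
     [(-.05+sl,.036*np.cos(a),.075+.036*np.sin(a)) for a in t],[(-.042+sl,.036*np.cos(a),.075+.036*np.sin(a)) for a in t]]
    for p in polys: cv2.polylines(im,[np.round(proj(cam,W(p),pose)*8).astype(np.int32)],False,(255,0,255),1,cv2.LINE_AA,3)
    cv2.imwrite(f'pics/{out}.png',im)
E
python3 - <<'E'
from ov import *
for k in (1,2):
  z=np.load(f'pose{k}.npz');overlay(f'w{k}',f'ov{k}','wrist',(z['R'],z['e']),1.3260,np.array([.5987,.0807]))
overlay('top0','ovt','top',None,1.3260,np.array([.5987,.0807]))
E
python3 - <<'E'
import cv2,numpy as np
a=cv2.resize(cv2.imread('pics/ov2.png')[0:270,240:400],None,fx=2,fy=2,interpolation=2)
b=cv2.resize(cv2.imread('pics/ovt.png')[190:290,180:365],None,fx=2.4,fy=2.4)
c=np.zeros((540,780,3),np.uint8);c[:a.shape[0],:a.shape[1]]=a;c[:b.shape[0],325:325+b.shape[1]]=b
d=cv2.resize(cv2.imread('pics/ov1.png')[90:280,270:370],None,fx=1.5,fy=1.5);c[250:250+d.shape[0],400:400+d.shape[1]]=d
cv2.imwrite('pics/ovc.png',c)
E
```

```text
(no output)
```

View pics/ovc.png

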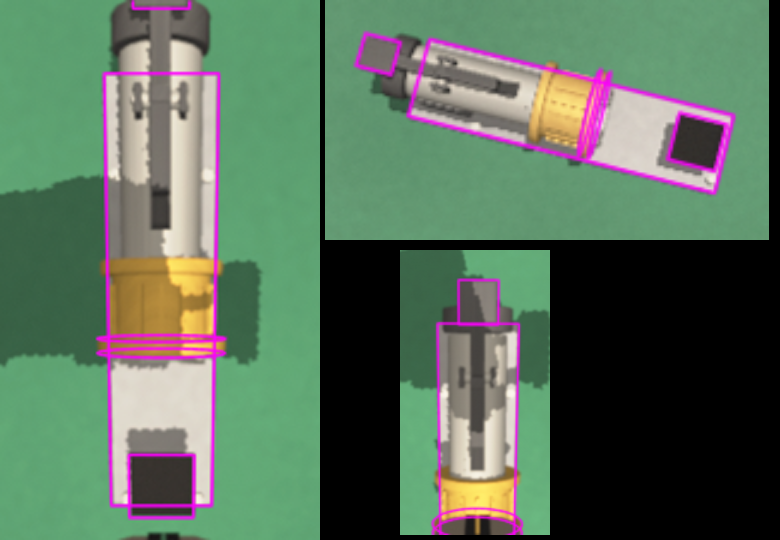

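The overlay of my station fit lands on the base plate, pad, flange and catch pad in all three views, to about 1–2 mm. Now I'll push the sleeve back.

```bash
cat >> h.py <<'E'
yaw=1.3260;o=np.array([.5987,.0807]);ex=np.array([np.cos(yaw),np.sin(yaw)]);ey=np.array([-ex[1],ex[0]])
def S(x,y,z): return [*(o+x*ex+y*ey),z]
def rep(tag):
    s=env.sense();p=np.array(s['ee_pos']);d=p[:2]-o;f=np.array(s['wrist_force'])
    print(tag,round(s['t'],2),'st',np.array([d@ex,d@ey,p[2]]),'f',np.array([f[:2]@ex,f[:2]@ey,f[2]]),'w',round(s['gripper_width'],4)); return s
E
python3 - <<'E'
from h import *
R=down(yaw-np.pi/2)
env.reach(S(-.085,0,.20),R); env.movel(S(-.085,0,.098),R,rate=.15); rep('down')
env.movel(S(-.064,0,.098),R,rate=.08);rep('a')
for x in (-.055,-.045,-.035,-.025,-.018):
    env.movel(S(x,0,.098),R,rate=.06);rep(x)
save('side','push1');
E
```

```text
down 7.99 st [-0.0849 -0.001   0.0992] f [-0.4247 -0.4113  0.31  ] w 0.0006
a 8.4 st [-0.0629  0.      0.0982] f [-0.769  -0.8099  0.2242] w 0.0002
-0.055 8.7 st [-0.057  -0.      0.0981] f [-7.4581  0.9034  2.0428] w 0.0004
-0.045 9.02 st [-0.0476 -0.      0.0981] f [-6.7814  1.8524  3.6134] w 0.0004
-0.035 9.33 st [-0.0383  0.      0.0981] f [-8.4488  1.9167  4.8195] w 0.0006
-0.025 9.65 st [-0.0299  0.      0.0981] f [-10.5136   2.0323   5.1014] w 0.0005
-0.018 9.92 st [-0.0225  0.0001  0.0981] f [-9.6128  1.6801  6.2116] w 0.0001
```

```bash
python3 - <<'E'
from h import *
R=down(yaw-np.pi/2)
for x in (-.014,-.011,-.009,-.007):
    env.movel(S(x,0,.098),R,rate=.05);s=rep(x)
    p=np.array(s['ee_pos'])[:2]-o
    if p@ex>-.0125 : break
env.pause(.2);rep('p');save('side','push2');save('top','push2t')
E
```

```text
-0.014 10.22 st [-0.019   0.0001  0.0981] f [-10.8842   0.8758   6.9525] w 0.0002
-0.011 10.47 st [-0.016   0.0001  0.0981] f [-12.5586   1.7682   5.8357] w 0.0008
-0.009 10.72 st [-0.0142  0.0001  0.0981] f [-11.2484   1.9964   5.7809] w 0.0003
-0.007 10.97 st [-0.0123  0.0001  0.0981] f [-11.733    0.9973   5.8944] w 0.0001
p 11.17 st [-0.0125  0.0001  0.0981] f [-12.5622   2.2335   6.4512] w 0.0004
```

```bash
python3 - <<'E'
from h import *
R=down(yaw-np.pi/2)
for x in (-.005,-.003,-.001):
    env.movel(S(x,0,.098),R,rate=.05);s=rep(x)
    if abs(np.array(s['wrist_force'])[:2]@ex)>20: break
env.movel(S(-.035,0,.098),R,rate=.1);rep('back')
env.movel(S(-.075,0,.11),R,rate=.15);rep('back2')
env.movel(S(-.09,0,.3),R,rate=.3)
s=env.sense();p,d=save('wrist','w3');save('top','push3t')
overlay=__import__('ov').overlay
overlay('w3','ov3','wrist',campose('wrist',s),yaw,o,.042)
for n in ('sleeve_rim','cradle','mouth'):
  for r in tip_of('wrist',n)[:1]:
    q=np.array(r['at']);print(n,(q[:2]-o)@ex,(q[:2]-o)@ey,q[2],r['score'])
E
python3 -c "
import cv2
cv2.imwrite('pics/ov3c.png',cv2.resize(cv2.imread('pics/ov3.png')[0:270,220:420],None,fx=2.2,fy=2.2,interpolation=2))"
```

```text
-0.005 11.52 st [-0.012   0.0001  0.0981] f [-14.6386   3.7551   8.43  ] w 0.0002
-0.003 11.77 st [-0.0119  0.0001  0.0981] f [-18.747    3.4922   9.1195] w 0.0007
-0.001 12.02 st [-0.0119  0.0001  0.0981] f [-22.0591   3.3928  10.5662] w 0.0004
back 12.51 st [-0.0338  0.0001  0.098 ] f [-0.1219  0.4128  0.8988] w 0.0003
back2 12.93 st [-0.0745 -0.0002  0.1102] f [ 0.062   0.2326 -0.3196] w 0.0005
sleeve_rim -0.012515258162869212 -0.002301806489854286 0.1039 0.66
cradle -0.04169198823063601 -0.0006229906712862561 0.073 0.58
mouth -0.049307765933181966 -0.0014947303029445476 0.0769 0.86
```

View pics/ov3c.png

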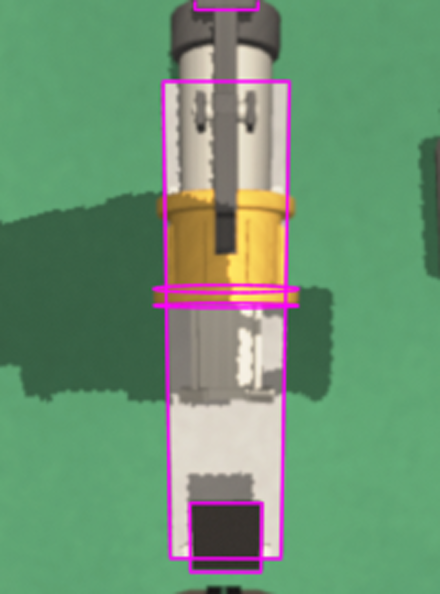

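The sleeve is held: its front face lies on the 0.042 overlay and the cradle is open. Next is the gauge.

```bash
python3 - <<'E'
from h import *
effector.release()
g=np.array([.458,-.319]);gy=np.radians(117.4);gx=np.array([np.cos(gy),np.sin(gy)])
L=[];Q=[]
for k,(lx,z) in enumerate([(-.05,.28),(-.09,.25)]):
  p=[*(g+lx*gx),z]
  for h in (gy-np.pi/2,):
    q=solver.inverse_kinematics(p,down(h));print(q)
  env.reach(p,down(gy-np.pi/2))
  s=env.sense();po=campose('wrist',s);pic,d=save('wrist',f'g{k+1}');np.save(f'dg{k+1}.npy',d);np.savez(f'poseg{k+1}.npz',R=po[0],e=po[1])
  for n,x in (('gauge',0),('gauge_collar',.094)):
    r=tip_of('wrist',n);print(n,[(np.array(a['at']),round(a['score'],2)) for a in r[:3]])
  r=search_frame('wrist','gauge');print('surf',[(np.array(a['at']),round(a['score'],2)) for a in r[:3]])
print(env.sense()['t'])
E
```

```text
[ 0.0235  0.3834  0.7499  1.6888 -0.2794  1.1799  1.323 ]
gauge [(array([ 0.4557, -0.3241, -0.0001]), 0.95)]
gauge_collar [(array([ 0.4179, -0.2391,  0.0157]), 0.89)]
surf [(array([ 0.4448, -0.3082,  0.0332]), 0.58)]
[ 0.1007  0.4828  0.7297  1.6314 -0.3443  1.1603  1.391 ]
gauge [(array([ 0.4555, -0.3258, -0.0004]), 0.95)]
gauge_collar [(array([ 0.4164, -0.2369,  0.0117]), 0.85), (array([ 0.7659, -0.0986,  0.0008]), 0.45)]
surf [(array([ 0.4435, -0.309 ,  0.0332]), 0.74)]
17.4417
```

```bash
cat > gov.py <<'E'
from h import *
def gauge_ov(img,out,pose,gy,g,z0=0.,cam='wrist'):
    im=cv2.imread(f'pics/{img}.png');c,s=np.cos(gy),np.sin(gy)
    def W(p): p=np.array(p,float);return np.column_stack([g[0]+c*p[:,0]-s*p[:,1],g[1]+s*p[:,0]+c*p[:,1],p[:,2]+z0])
    t=np.linspace(0,2*np.pi,40)
    polys=[[(.032*np.cos(a),.032*np.sin(a),.032) for a in t],[(.03,-.012,.028),(.072,-.012,.028),(.072,.012,.028),(.03,.012,.028),(.03,-.012,.028)],
     [(.088,.012*np.cos(a),.016+.012*np.sin(a)) for a in t],[(.1,.012*np.cos(a),.016+.012*np.sin(a)) for a in t],[(.116,.007*np.cos(a),.016+.007*np.sin(a)) for a in t]]
    for p in polys: cv2.polylines(im,[np.round(proj(cam,W(p),pose)*8).astype(np.int32)],False,(255,0,255),1,cv2.LINE_AA,3)
    cv2.imwrite(f'pics/{out}.png',im)
E
python3 - <<'E'
from gov import *
cs=[]
for k in (1,2):
  z=np.load(f'poseg{k}.npz');po=(z['R'],z['e']);d=np.load(f'dg{k}.npy')
  g=np.array([.4565,-.3235]);gy=np.radians(114.7);gauge_ov(f'g{k}',f'og{k}',po,gy,g)
  gx=np.array([np.cos(gy),np.sin(gy)])
  for lx in (0,.045,.06):
    u=proj('wrist',[*(g+lx*gx),.03],po)[0];c,r=np.round(u).astype(int);dd=d[r-1:r+2,c-1:c+2];print(k,lx,u,deproj('wrist',[u],[np.median(dd)],po))
  u=proj('wrist',[*(g+.05*gx),.02],po)[0].astype(int);im=cv2.imread(f'pics/og{k}.png')
  x0=max(0,min(640-200,u[0]-100));y0=max(0,u[1]-110);cs.append(cv2.resize(im[y0:y0+220,x0:x0+200],(400,440),interpolation=2))
cv2.imwrite('pics/ogc.png',np.hstack(cs))
E
```

```text
1 0 [316.6745 168.9526] [[ 0.4564 -0.3233  0.0345]]
1 0.045 [318.3959 130.0683] [[ 0.4376 -0.2825  0.0277]]
1 0.06 [318.9891 116.7272] [[ 0.4313 -0.2688  0.0273]]
2 0 [317.8837 133.1411] [[ 0.4566 -0.3236  0.0339]]
2 0.045 [319.7602  89.4012] [[ 0.4375 -0.2823  0.0277]]
2 0.06 [320.407   74.4079] [[ 0.4312 -0.2685  0.0274]]
```

View pics/ogc.png

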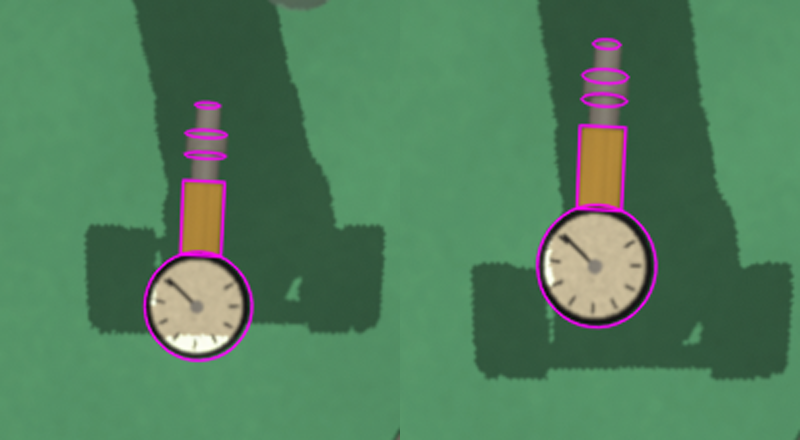

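The overlay matches the gauge in both wrist views, and depth gives 27.5 mm for the block top and 34 mm for the dial. I'll grasp it now.

```bash
python3 - <<'E'
from h import *
g=np.array([.4565,-.3235]);gy=np.radians(114.7);gx=np.array([np.cos(gy),np.sin(gy)])
R=down(gy-np.pi/2);p=g+.045*gx
env.reach([*p,.12],R);env.movel([*p,.03],R,rate=.15);env.movel([*p,.0045],R,rate=.05);rep('low')
effector.grasp(40);rep('grip')
env.movel([*p,.03],R,rate=.08);rep('lift')
s=env.sense();print(s['wrist_force'],s['moment'],s['ee_pos']-np.array([*p,0]))
env.movel([*p,.22],R,rate=.2);rep('up')
s=env.sense();print(s['wrist_force'],s['moment'])
save('side','lift1');save('top','lift1t');save('wrist','lift1w')
E
```

```text
low 19.62 st [-0.3916  0.0683  0.0044] f [ 0.0604 -0.1091 -0.0381] w 0.0917
grip 20.65 st [-0.3916  0.0683  0.0045] f [0.1042 0.7042 0.4711] w 0.0236
lift 21.12 st [-0.3913  0.0677  0.0306] f [ 0.1352 -0.7334 -3.7651] w 0.0237
[ 0.7443 -0.0465 -3.7651] [-0.0275  0.0978  0.0269] [0.0005 0.0001 0.0306]
up 22.22 st [-0.3912  0.069   0.2189] f [-0.1553  0.1919 -4.159 ] w 0.0237
[-0.2238 -0.1042 -4.159 ] [-0.0298  0.0914  0.0336]
```

View pics/lift1.png

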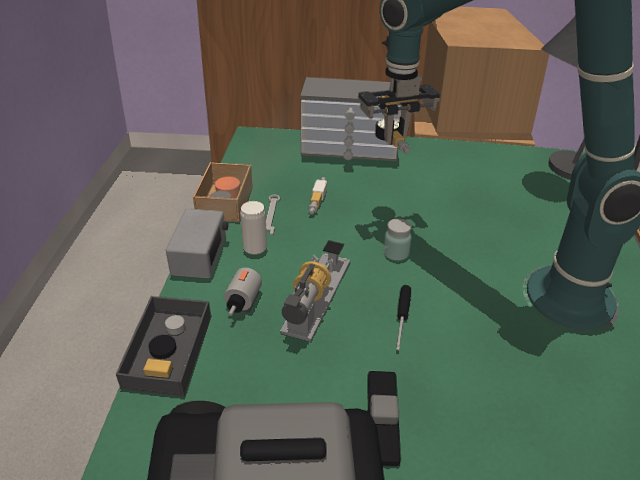

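View pics/lift1w.png

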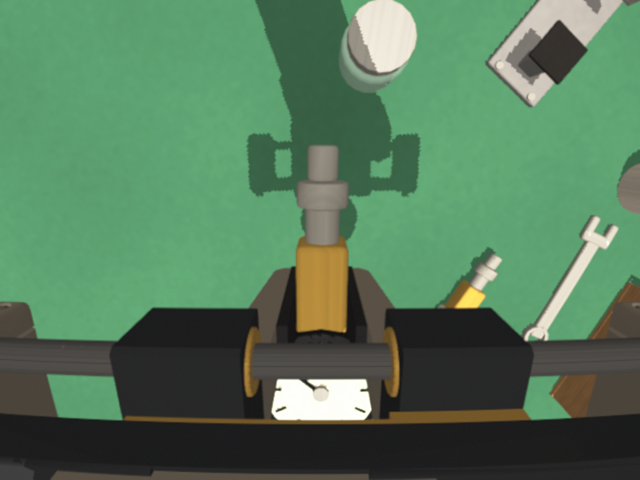

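```bash
python3 - <<'E'
from h import *
s=env.sense();po=campose('wrist',s);p,d=viewer.read_camera('wrist')
R=np.array(s['tcp_rot']);t=np.array(s['ee_pos'])
px=[(322,160),(322,193),(322,222),(322,250),(322,280),(322,315)]
X=deproj('wrist',px,[np.median(d[v-2:v+3,u-3:u+4]) for u,v in px],po)
T=(X-t)@R
for a,b in zip(px,T): print(a,'local x',.045-b[0],'lateral',b[2],'height over underside',.0045-b[1])
# edges of collar / block laterally
from gov import gauge_ov
c=s['ee_pos'];z=R[:,2];x=-R[:,0]
gy=np.arctan2(x[1],x[0]);cv2.imwrite('pics/lw.png',p[:,:,::-1]);gauge_ov('lw','lwo',po,gy,np.array(c)[:2]-.045*x[:2],c[2]-.0045)
im=cv2.imread('pics/lwo.png')[120:350,220:420];cv2.imwrite('pics/lwoc.png',cv2.resize(im,None,fx=2.5,fy=2.5))
E
```

```text
(322, 160) local x 0.10944827078402748 lateral 0.0009143232773119215 height over underside 0.022370323412426854
(322, 193) local x 0.09580705681962197 lateral 0.0008967107911164545 height over underside 0.02734567351220026
(322, 222) local x 0.08237669176636113 lateral 0.0009053507653179591 height over underside 0.023437998776933217
(322, 250) local x 0.07045215695791258 lateral 0.0008923794995325309 height over underside 0.027137704966143563
(322, 280) local x 0.056425220412613414 lateral 0.0008886284174935027 height over underside 0.027632856562812096
(322, 315) local x 0.03886733723326802 lateral 0.000886729778513038 height over underside 0.02742196133244415
```

View pics/lwoc.png

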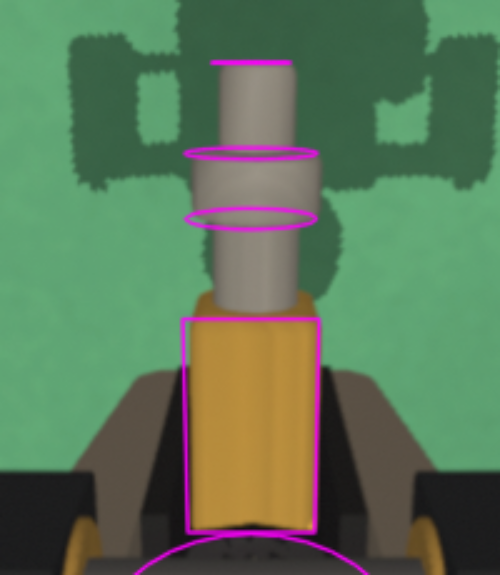

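```bash
python3 - <<'E'
from h import *
from gov import gauge_ov
from ov import overlay
R=down(yaw-np.pi/2)
env.reach(S(-.088,0,.2),R);rep('above')
env.movel(S(-.088,0,.0635+.035),R,rate=.15);s=rep('hover')
po=campose('wrist',s);p,d=save('wrist','h1');np.save('dh1.npy',d);np.savez('poseh1.npz',R=po[0],e=po[1])
overlay('h1','h1o','wrist',po,yaw,o,.042)
cv2.imwrite('pics/h1c.png',cv2.resize(cv2.imread('pics/h1.png')[0:340,200:440],None,fx=2,fy=1.75,interpolation=2))
save('side','h1s')
E
```

```text
above 23.61 st [-0.0895 -0.0001  0.2   ] f [-0.3413 -0.523  -3.2741] w 0.0238
hover 24.43 st [-0.0884 -0.0009  0.0993] f [ 0.1742  0.1416 -2.4145] w 0.0238
```

View pics/h1c.png

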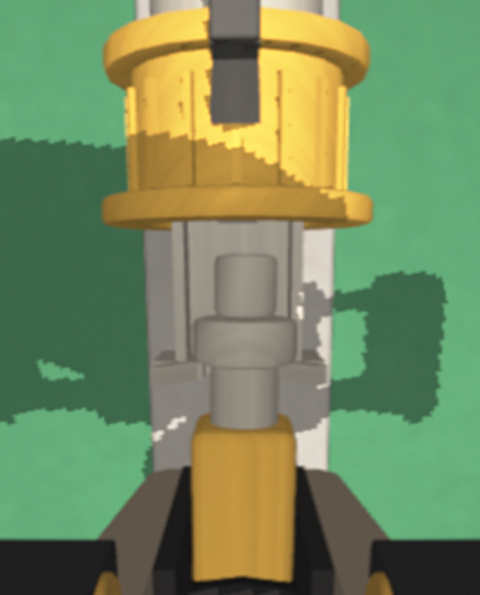

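View pics/h1o.png

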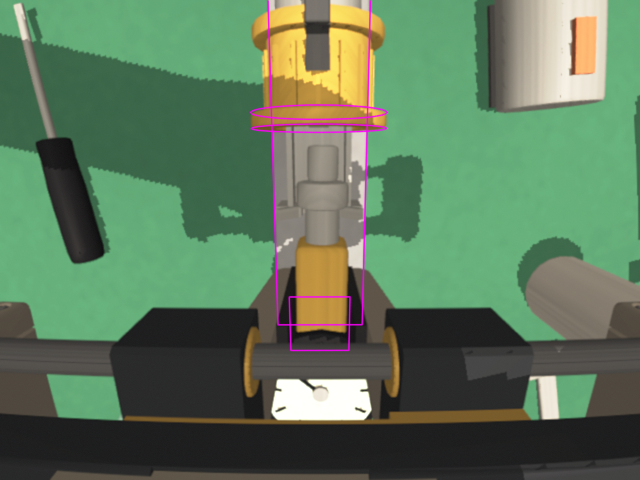

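```bash
python3 - <<'E'
from h import *
env.pause(.3);s=rep('settled');po=campose('wrist',s);p,d=save('wrist','h2')
v,u=np.mgrid[0:480,200:440];uv=np.column_stack([u.ravel(),v.ravel()]);dd=d[:,200:440].ravel()
X=deproj('wrist',uv,dd,po);ok=dd>0.05
q=X[:,:2]-o;sx=q@ex;sy=q@ey;z=X[:,2]
def ext(n,m):
    m=m&ok
    print(n,m.sum(),'y',np.percentile(sy[m],[1,99]) if m.sum() else '', 'mid',(sy[m].min()+sy[m].max())/2 if m.sum() else '', 'z',np.median(z[m]) if m.sum() else '')
for a,b in ((-.006,-.002),(.002,.006),(.01,.02),(.02,.03)): ext(f'sleeve {a}',(sx>a)&(sx<b)&(z>.08)&(z<.115)&(abs(sy)<.045))
for a,b in ((-.045,-.04),(-.041,-.037)): ext(f'collar',(sx>a)&(sx<b)&(z>.11)&(z<.16))
ext('stem',(sx>-.058)&(sx<-.05)&(z>.11)&(z<.16)); ext('tip',(sx>-.028)&(sx<-.02)&(z>.11)&(z<.16))
ext('block',(sx>-.085)&(sx<-.065)&(z>.12)&(z<.16)&(abs(sy)<.02))
ext('base',(z>.005)&(z<.015)&(sx>-.1)&(sx<.1))
m=ok&(sx>-.056)&(sx<-.051)&(z<.1)&(z>.05)&(abs(sy)<.03);h=np.argsort(sy[m])
print('plate');print(np.column_stack([sy[m][h],z[m][h]])[::max(1,m.sum()//30)]*1000)
m=ok&(sx>-.022)&(sx<-.014)&(z<.1)&(z>.05)&(abs(sy)<.03);h=np.argsort(sy[m])
print('trough');print(np.column_stack([sy[m][h],z[m][h]])[::max(1,m.sum()//30)]*1000)
E
```

```text
settled 24.83 st [-0.0878 -0.0002  0.0989] f [-0.3779  0.6131 -2.2209] w 0.0237
sleeve -0.006 1256 y [-0.0334  0.0339] mid 0.00024781733407964676 z 0.10706320025183484
sleeve 0.002 961 y [-0.0262  0.0264] mid 0.00018703686140832988 z 0.09942479054931697
sleeve 0.01 2251 y [-0.0262  0.0266] mid 0.00021802762248310063 z 0.09852106217280496
sleeve 0.02 2286 y [-0.0261  0.0263] mid 0.00015142195508424487 z 0.0986972974931737
collar 476 y [-0.0125  0.0104] mid -0.0011989991263905136 z 0.1200551833472545
collar 479 y [-0.0128  0.0104] mid -0.0012225818223906577 z 0.12021343304542978
stem 580 y [-0.0084  0.007 ] mid -0.0009194427988061869 z 0.11680572473381544
tip 579 y [-0.0081  0.0053] mid -0.0014439899186207525 z 0.1158621503138122
block 4096 y [-0.0196  0.0196] mid -1.6732821681453985e-05 z 0.12282031539469046
base 3991 y [-0.0351  0.0345] mid 8.837413580985512e-05 z 0.00949576248390338
plate
[[-23.782   85.4901]
 [-22.9795  87.4571]
 [-21.8587  87.1281]
 [-20.8936  87.0708]
 [-20.2608  87.9422]
 [-19.357   85.7253]
 [-18.7736  86.0427]
 [-17.8255  84.9426]
 [-16.8952  82.8434]
 [-16.32
[... 455 characters left out ...]
[ 22.5754  86.4199]
 [ 23.3884  84.9577]]
trough
[[-17.6649  78.7714]
 [-17.1239  78.8305]
 [-16.1413  78.3149]
 [-15.5474  78.8979]
 [-14.9461  79.4089]
 [-14.6538  68.5919]
 [-14.4975  62.8398]
 [-13.425   60.7844]
 [-12.7768  62.0711]
 [-11.6784  61.1853]
 [-11.0249  62.3778]
 [ -9.2498  61.9871]
 [ -5.794   61.3058]
 [ -2.8764  61.4525]
 [  0.0366  61.3461]
 [  2.9589  60.9421]
 [  6.3825  63.1117]
 [  7.647   61.8132]
 [  8.7751  62.065 ]
 [  9.4299  60.9538]
 [ 10.4918  62.5134]
 [ 11.16    60.8192]
 [ 12.2813  61.8945]
 [ 12.9458  61.0359]
 [ 13.9928  62.0425]
 [ 14.4242  71.6077]
 [ 14.4926  71.3335]
 [ 15.0455  78.2283]
 [ 15.6461  78.0951]
 [ 16.5288  79.0732]
 [ 17.1899  78.179 ]]
```

```bash
python3 - <<'E'
from h import *
R=down(yaw-np.pi/2);y=.0012
env.movel(S(-.088,y,.085),R,rate=.06);rep('1')
env.movel(S(-.088,y,.070),R,rate=.04);rep('2')
for z in (.067,.0655,.0645,.0638,.0632,.0626,.062):
    env.movel(S(-.088,y,z),R,rate=.02);s=rep(z)
    if s['wrist_force'][2]>-.8: break
s=env.sense();save('wrist','pl1');save('side','pl1s')
cv2.imwrite('pics/pl1c.png',cv2.resize(cv2.imread('pics/pl1.png')[0:340,200:440],None,fx=2,fy=1.75,interpolation=2))
E
```

```text
1 25.26 st [-0.0882  0.0017  0.0843] f [-0.1527 -0.0362 -2.1653] w 0.0237
2 25.78 st [-0.0881  0.0013  0.0698] f [ 0.8992  0.7237 -3.8837] w 0.0233
0.067 26.08 st [-0.088   0.0012  0.067 ] f [ 0.1321 -0.0084 -3.2   ] w 0.0237
0.0655 26.33 st [-0.088   0.0013  0.0655] f [ 0.3757 -0.2306 -3.3069] w 0.0238
0.0645 26.58 st [-0.088   0.0012  0.0644] f [-0.0451 -0.3316 -3.2717] w 0.0235
0.0638 26.83 st [-0.088   0.0012  0.0638] f [-0.4906 -0.4045 -3.0809] w 0.0238
0.0632 27.08 st [-0.088   0.0011  0.0635] f [-0.0189  0.7693  0.4046] w 0.0238
```

View pics/pl1c.png

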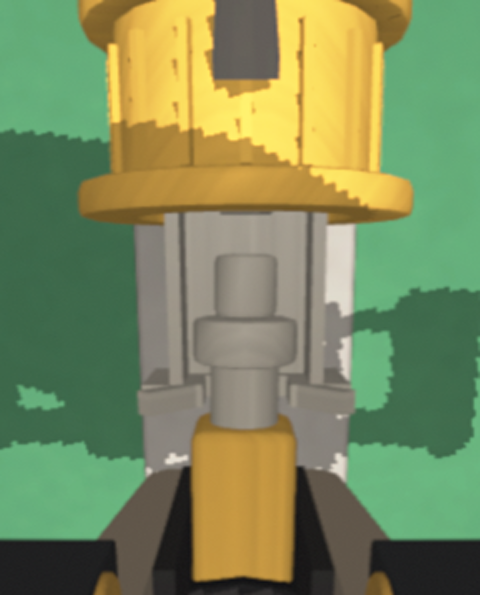

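Contact came at the expected height, with the stem centred in the slot. Releasing.

```bash
python3 - <<'E'
from h import *
from gov import gauge_ov
R=down(yaw-np.pi/2)
effector.release();rep('rel')
env.movel(S(-.088,.0012,.22),R,rate=.15)
env.reach(S(-.12,0,.25),R);env.pause(.2)
s=rep('v');po=campose('wrist',s);p,d=save('wrist','r1')
for n in('gauge','gauge_collar'):
  for r in tip_of('wrist',n)[:1]:
    q=np.array(r['at']);print(n,(q[:2]-o)@ex,(q[:2]-o)@ey,q[2],r['score'])
gauge_ov('r1','r1o',po,yaw,o-.133*ex,.059)
cv2.imwrite('pics/r1c.png',cv2.resize(cv2.imread('pics/r1o.png')[0:300,200:440],None,fx=2,fy=2,interpolation=2))
v,u=np.mgrid[0:300,200:440];uv=np.column_stack([u.ravel(),v.ravel()]);dd=d[:300,200:440].ravel()
X=deproj('wrist',uv,dd,po);q=X[:,:2]-o;sx=q@ex;sy=q@ey;z=X[:,2]
for n,a,b,h in(('case',-.155,-.11,.03),('block',-.1,-.065,.01),('stem',-.06,-.05,.006),('collar',-.043,-.035,.01),('tip',-.028,-.02,.005)):
    m=(sx>a)&(sx<b)&(abs(sy)<h)&(dd>.05); print(n,m.sum(),'top z',np.percentile(z[m],[5,50,97]))
save('side','r1s')
E
```

```text
rel 28.27 st [-0.088   0.0012  0.0632] f [0.1663 0.0118 0.3249] w 0.0917
v 29.96 st [-0.1191  0.0006  0.2489] f [ 0.4226 -0.4167 -0.3585] w 0.092
gauge -0.1343399321085525 0.0030319368511729297 0.0596 0.86
gauge_collar -0.034924691616407766 0.0024074707680089135 0.0722 0.75
case 2696 top z [0.0793 0.0913 0.093 ]
block 766 top z [0.0848 0.0861 0.0875]
stem 132 top z [0.0793 0.0811 0.0825]
collar 177 top z [0.0805 0.0842 0.0864]
tip 93 top z [0.0781 0.0797 0.0812]
```

View pics/r1c.png

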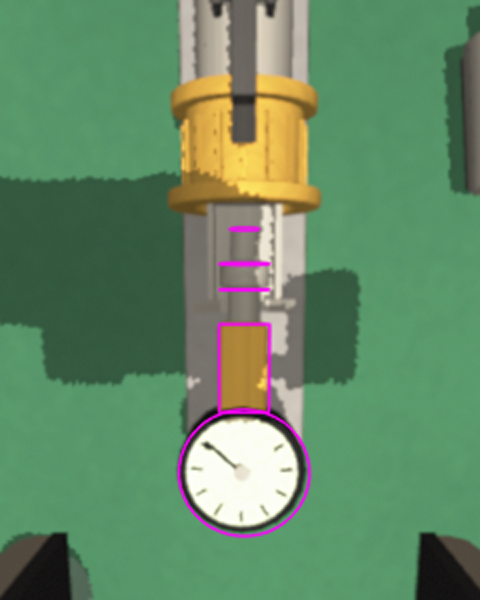

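The gauge lies level and seated: block top at 86 mm, collar on axis. Now I'll press the catch.

```bash
python3 - <<'E'
from h import *
R=down(yaw-np.pi/2)
effector.grasp(20)
env.reach(S(.126,0,.2),R);env.movel(S(.126,0,.13),R,rate=.15);env.pause(.2);rep('over')
for z in (.122,.119,.116,.113,.111,.109,.107):
    env.movel(S(.126,0,z),R,rate=.03);s=rep(z)
env.pause(.3);rep('hold');save('side','c1s');save('top','c1t')
env.movel(S(.126,0,.16),R,rate=.1);rep('off')
E
```

```text
over 33.31 st [ 0.1263 -0.0007  0.1313] f [-0.1913  0.869   0.5445] w 0.0006
0.122 33.73 st [0.1259 0.0002 0.1217] f [ 0.0049 -0.2049  0.8507] w 0.0004
0.119 33.98 st [0.126  0.     0.1189] f [-0.4655 -0.5895  0.3105] w 0.0004
0.116 34.23 st [ 0.1266 -0.0002  0.1167] f [0.4924 0.9459 3.4009] w 0.0003
0.113 34.48 st [ 0.1272 -0.0003  0.1137] f [2.4718 0.8946 4.3683] w 0.0006
0.111 34.73 st [ 0.1275 -0.0003  0.1116] f [ 3.5821 -0.1414  5.1216] w 0.0003
0.109 34.98 st [ 0.1277 -0.0003  0.1096] f [ 5.0839 -0.7568  5.2904] w 0.0007
0.107 35.23 st [ 0.1279 -0.0003  0.1077] f [5.1088 0.3989 4.767 ] w 0.0001
hold 35.52 st [ 0.1279 -0.0003  0.1077] f [5.1637 0.3182 5.6738] w 0.0005
off 36.31 st [0.1257 0.0005 0.1596] f [-0.0638 -0.0066  0.0568] w 0.0007
```

View pics/c1s.png

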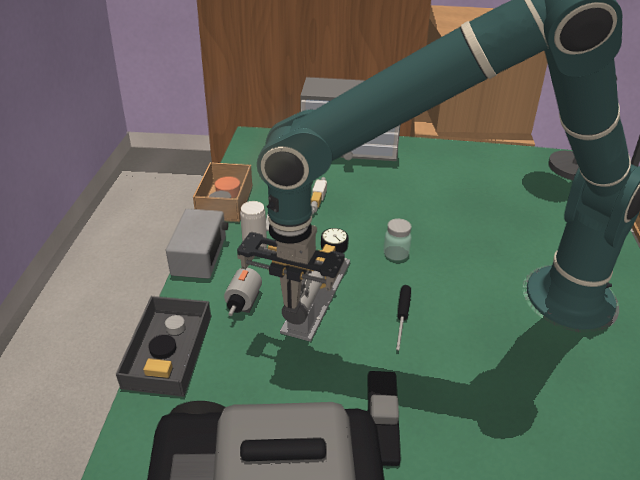

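```bash
python3 - <<'E'
from h import *
from ov import overlay
from gov import gauge_ov
R=down(yaw-np.pi/2)
env.movel(S(.126,0,.25),R,rate=.2)
env.reach(S(-.12,0,.28),R);env.pause(.2)
s=rep('v');po=campose('wrist',s);p,d=save('wrist','f1')
for n in('gauge','gauge_collar','sleeve_rim','catch_pad'):
  for r in tip_of('wrist',n)[:1]:
    q=np.array(r['at']);print(n,(q[:2]-o)@ex,(q[:2]-o)@ey,q[2],r['score'])
overlay('f1','f1o','wrist',po,yaw,o,0.);gauge_ov('f1o','f1o',po,yaw,o-.133*ex,.059)
cv2.imwrite('pics/f1c.png',cv2.resize(cv2.imread('pics/f1o.png')[0:300,200:440],None,fx=2,fy=2,interpolation=2))
save('top','f1t');save('side','f1s')
E
```

```text
v 38.08 st [-0.1182  0.      0.2795] f [ 0.4623 -0.0118  0.6212] w 0.0
gauge -0.13106613461093922 0.0006544907540719375 0.0622 0.97
gauge_collar -0.039533642318975055 -0.0018360623615076392 0.0714 0.59
sleeve_rim -0.05452171130735847 0.0016349300037186432 0.1024 0.81
```

View pics/f1c.png

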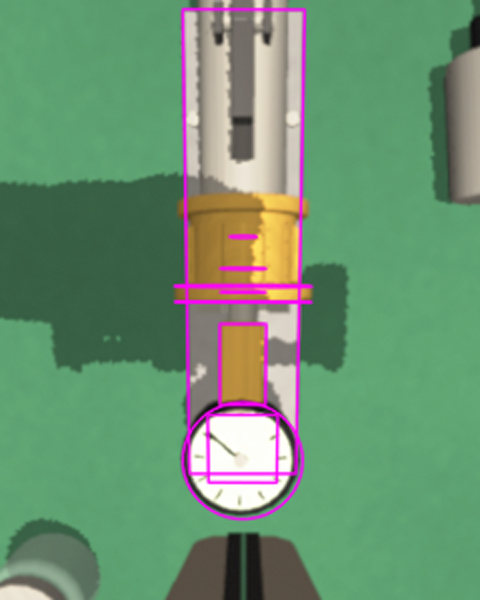

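View pics/f1t.png

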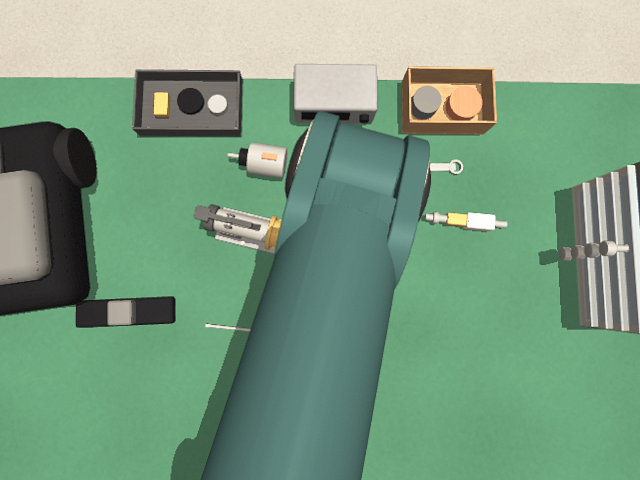

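The wrist view shows the sleeve flange at y≈285–300 in the crop, matching the fully-forward overlay. The gauge lies dial up and in place, and the bystanders that show have not moved.

```bash
python3 - <<'E'
from h import *
workorder.finish_job();print(env.sense()['t'])
E
```

```text
the job is handed in; nothing more can be done
the job is handed in; nothing more can be done
```

The gauge is coupled and the job was handed in at about 38 s of the 59 s allowed. I pushed the sleeve to its stop and the catch held it at 42 mm. I then gripped the gauge by its brass block, laid the plug in the cradle and released it. Pressing the catch pad about 10 mm down let the sleeve snap forward.

**Last checks:**
- **Sleeve:** in the final wrist view it lies on the fully-forward overlay. The network's rim point is about 4.5 mm off along the axis, roughly its own error.
- **Gauge:** it lies dial up on the rest pad, with the collar near station x = -39 mm. Before the catch was pressed, depth showed it level at the expected height.
- **Forces:** the highest wrist force I read was about 25 N, against the 120 N limit.
- **Bystanders:** those visible in the last top view are where they started. The arm hid the jar, the can, and parts of the wrench and screwdriver there, and I did not look at them again from another view.
- **Catch:** I could not confirm that the lever sprang back up, because the catch pad was not detected in the last wrist picture.

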